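# Turn a moulding board over on the block

## Robot

A 6-joint arm with a two-finger parallel gripper is mounted at the origin on the work surface. World frame = base frame: x ahead of the robot, y to its left, z up, the work surface at z = 0. Lengths are in m, angles in degrees, forces in N, time in s.
With the tool pointing down it reaches from about 0.325 to 0.85 m from the base axis. Payload 15.5 kg.
Tool frame: the origin (TCP) lies midway between the tips of the shut fingers; the grasp point (between the pads) lies 19 mm behind it; y points along the fingers, x is the direction in which the jaws open and shut, and the axes are right-handed (so a half turn about y gives the same grasp; the last joint's range is limited). The gripper opens to 91 mm and grips with 3 to 60 N. Pads are 32 mm wide; open, the fingers measure 118 mm over their backs; the gripper's body (76 mm by 178 mm) begins 60 mm behind the grasp point.
Start: joints at [67.179, 28.281, 77.091, -0, 74.628, -5.472], TCP at [0.186, 0.597, 0.182] pointing down, gripper open.
Joint ranges: [-166.48, 166.48], [-47.26, 123.95], [12.59, 153.08], [-70.14, 250.14], [6.76, 159.57], [-176.63, 176.63]. Speed limits (degrees/s): [108.29, 108.29, 147.25, 172.46, 172.46, 172.46].

## Interface

Orientations are given as a 3x3 rotation matrix whose columns are the frame's x, y, z axes.
In Python, from bench import ctrl gives the robot as it stands. The module is installed in compiled form; this text tells all that it offers. Calls block until the motion is done:
- ctrl.goto(position, orientation): joint-space move of the TCP to a pose.
- ctrl.move_l(position, vel=0.15, ori=None, contact_N=None): straight line of the TCP; ori=None keeps the orientation; vel is the mean speed in m/s. With contact_N (N) it stops when the force on the tool has changed by that much, and returns True; else False.
- ctrl.movej(angles): joint-space move.
- ctrl.command_gripper(opening): opening from 0.0 (shut) to 1.0 (fully open); the grip force is fixed at half the most; returns when the fingers have stopped.
- ctrl.sleep(seconds).
- ctrl.ik(position, orientation): joint angles nearest the present ones, or None.
- ctrl.read_camera(name): name is "scene" or "top" or "wrist"; returns the picture (480x640x3 uint8, blue, green, red); there is no depth.
- ctrl.camera_params(name): a dict with "fx", "fy", "cx", "cy" (pixels), "pose" (4x4, takes a point from camera to world coordinates); the wrist camera has in their place "T_tool_cam" (4x4, takes a point from camera to tool coordinates, whose origin is the TCP and whose axes are the tool frame's). Camera axes: x right, y up, looking along -z (the intrinsics and any distortion apply to the point x, -y, -z); pixel columns grow to the right and rows downward; lengths in m; the calibration is good to about 2 mm. A picture is of the moment at which its call begins: read the wrist's pose just before it. camera_params takes no time and is no camera call.
A pose or a line that the arm cannot do raises ctrl.MotionError and nothing moves.
- ctrl.sign_off(): hands the job in, once; it reports no verdict.
Readings, each from a call of its own:
- ctrl.current_t(): time.
- ctrl.current_q(): joint angles.
- ctrl.current_dq(): joint speeds.
- ctrl.current_effort(): joint torques, N m.
- ctrl.current_tool_pos(): TCP position.
- ctrl.current_eef_rot(): TCP orientation.
- ctrl.current_contact_force(): force on the tool from outside, world axes, zero at the start.
- ctrl.current_wrist_torque(): the same for the moment, N m.
- ctrl.current_grip_width(): opening from 0.0 (shut) to 1.0 (fully open).
Only numpy, scipy, OpenCV 4.12 (cv2) and the standard library are available. Lean on these libraries where they do the work, as an engineer would, in place of code of your own. Each camera call takes 0.05 s, during which the arm holds its last target. There are 200 camera calls.

## Task

The moulding board that hangs over the right-hand edge of the thick wooden block lies with its pockets down. Turn it over so that it lies flat on the block with its pockets up, no part of it hanging over the block's edges, easing it down rather than letting it flop or drop. Do not disturb its twin, which already lies pockets up on the table, or the ring cutter on the block, and let go of the board at the end.

Things in the scene. Friction and masses are not known exactly. Their poses are not given: they have to be found in the camera images.
- mould: Moulding board to turn: loose wooden slab 160 (x) x 115 (y) x 18 (z) mm, about 0.3 kg, six round pockets (36 mm wide, 10 deep) in one face, the other face plain. Origin at its centre. z points out of the PLAIN face: up at the start, down when done. x runs along the 160 mm sides, within 6 degrees of the block's x at the start. Too wide and too long for a gripper to span.
- block: Thick maple block fixed to the table, 260 (x) x 300 (y) x 50 (z) mm, edges rounded 4 mm. Origin at the centre of its underside; top at z = 50 mm. At yaw 0 its x points away from the robot and y to the robot's left; yaw varies 20 degrees either way. The board hangs over its -y (right) edge, y = -150 mm. Apart from board and cutter its top is bare.
- mould_corner0 (a point): Corner of the moulding board at half its thickness, (-80, -57.5, 0) mm in the board's frame. The -y long side, with this corner and mould_corner1, sticks out beyond the block's edge at the start, 35 to 45 mm at its middle, with free air below it down to the table.
- mould_corner1 (a point): Corner of the moulding board at (80, -57.5, 0) mm in its frame.
- mould_corner2 (a point): Corner of the moulding board at (80, 57.5, 0) mm in its frame. Stood on a long side the board is precarious: it topples beyond about 9 degrees from upright.
- mould_corner3 (a point): Corner of the moulding board at (-80, 57.5, 0) mm in its frame.
- twin: A second, equal moulding board (160 x 115 x 18 mm) that lies on the table left of the block, pockets up. Origin at its centre. Leave it alone.
- cutter: Round steel ring cutter, 48 mm wide and 30 mm high, standing on the block near its far left (+x, +y) corner. Origin at the centre of its underside. Leave it alone.

How it is judged (in metres and radians):
At the end, for the whole second after the job is handed in: The board lies at rest flat on the block (within 4 mm of its height and about 4.5 degrees) with its pockets up, every corner inside the block's outline (to 5 mm), released; twin and cutter within 20 mm of where they were (angle between mould's own z axis and vertical above 3.06 rad and z of mould in the frame of block between 0.055 and 0.063 m and x of mould_corner0 in the frame of block between -0.135 and 0.135 m and y of mould_corner0 in the frame of block between -0.155 and 0.155 m and x of mould_corner1 in the frame of block between -0.135 and 0.135 m and y of mould_corner1 in the frame of block between -0.155 and 0.155 m and x of mould_corner2 in the frame of block between -0.135 and 0.135 m and y of mould_corner2 in the frame of block between -0.155 and 0.155 m and x of mould_corner3 in the frame of block between -0.135 and 0.135 m and y of mould_corner3 in the frame of block between -0.155 and 0.155 m and linear speed of mould below 0.02 m/s and angular speed of mould below 0.1 rad/s and distance of each of twin, cutter from where it was at the start of the episode below 0.02 m); the robot touches nothing.
It fails at once if the board flops or drops instead of being eased down (it turns faster than 10 rad/s or moves faster than 0.8 m/s) (angular speed of mould above 10 rad/s or linear speed of mould above 0.8 m/s).
It fails at once if the twin board is disturbed (moved 20 mm) (distance of twin from where it was at the start of the episode above 0.02 m).
It fails at once if the ring cutter is disturbed (moved 20 mm) (distance of cutter from where it was at the start of the episode above 0.02 m).
It also fails if it takes over 51 s, if anything falls off the work surface, if the arm or the gripper's body presses on something with over 40 N, if the wrist force passes 120 N, or if a joint passes its speed limit or range.

## Working session

There is one attempt and no reset: what is moved stays moved. The work goes in short steps, each a Python script; the robot and the scene stay as the last script left them, time stands still between calls to the robot, and variables do not carry over. Pictures are saved under pics/ and viewed, about 8 in all and at most 12, crops included, and the job is handed in when it is done.

```bash
mkdir -p pics; python3 - <<'E'
from bench import ctrl
import cv2,numpy as np
for n in("scene","top"):
    cv2.imwrite(f"pics/{n}0.png",ctrl.read_camera(n)); print(n,ctrl.camera_params(n))
print(ctrl.camera_params("wrist"))
print(ctrl.current_t(),ctrl.current_eef_rot())
E
```

```text
scene {'fx': 511.50741530531036, 'fy': 511.50741530531036, 'cx': 321.9861697823575, 'cy': 234.94044338174905, 'pose': array([[-0.71565754, -0.48552947,  0.50209105,  0.97739949],
       [ 0.69842377, -0.50385878,  0.5082623 ,  0.59512996],
       [ 0.00620666,  0.71441407,  0.69969566,  0.70825882],
       [ 0.        ,  0.        ,  0.        ,  1.        ]])}
top {'fx': 465.14569581474973, 'fy': 465.14569581474973, 'cx': 315.5643442044949, 'cy': 244.00016172228305, 'pose': array([[ 0.02533246,  0.99648519, -0.079847  ,  0.46397142],
       [-0.99940639,  0.02337916, -0.02530377,  0.11508846],
       [-0.02334807,  0.0804406 ,  0.99648591,  0.88907831],
       [ 0.        ,  0.        ,  0.        ,  1.        ]])}
{'fx': 400.4561063664125, 'fy': 400.4561063664125, 'cx': 311.1804591989132, 'cy': 244.09188613561878, 'T_tool_cam': array([[ 9.99999818e-01, -5.70097300e-04,  1.98329496e-04,
         1.50086432e-03],
       [ 3.46244886e-04,  2.72635140e-01, -9.62117436e-01,
        -2.02885847e-01],
       [ 4.94428962e-04,  9.62117329e-01,  2.72635288e-01,
         7.72601205e-02],
       [ 0.00000000e+00,  0.00000000e+00,  0.00000000e+00,
         1.00000000e+00]])}
0.1 [[ 2.98146423e-01 -4.01692041e-04 -9.54520062e-01]
 [ 9.54519514e-01 -1.02561987e-03  2.98146683e-01]
 [-1.09873789e-03 -9.99999393e-01  7.76379983e-05]]
```

View pics/scene0.png

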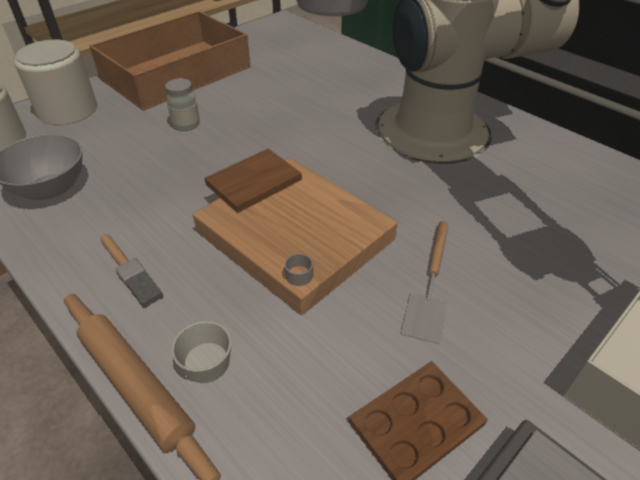

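View pics/top0.png

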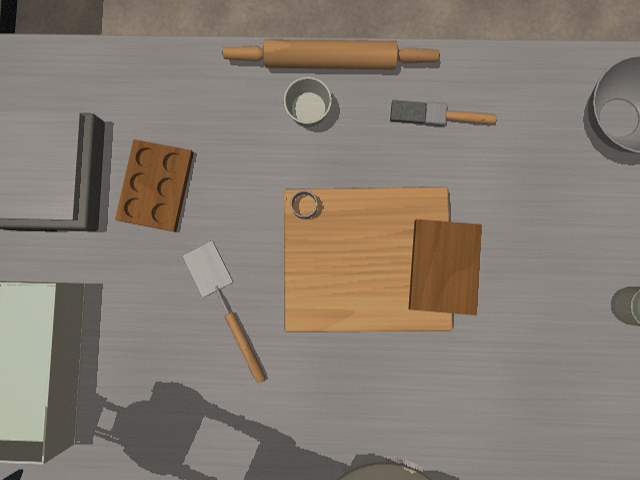

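The top view shows the block at corners ≈(285,188), (448,187), (452,331), (285,331). The board is at ≈(415,220), (481,225), (477,314), (409,309), hanging over the right edge. The cutter is at (305,205) and the twin at (155,185). In the scene view the board's corners are ≈(206,181), (269,151), (300,179) and (240,208). Next I'll triangulate with refined corners.

```bash
cat > h.py <<'E'
from bench import ctrl
import cv2,numpy as np
def P(n):
    c=ctrl.camera_params(n); W=np.linalg.inv(c["pose"]); W=np.diag([1,-1,-1,1])@W
    K=np.array([[c["fx"],0,c["cx"]],[0,c["fy"],c["cy"]],[0,0,1]]); return K,W
def onplane(n,px,z):
    K,W=P(n); R,t=W[:3,:3],W[:3,3]; o=-R.T@t
    d=(R.T@np.linalg.inv(K)@np.c_[px,np.ones(len(px))].T).T
    return o+d*((z-o[2])/d[:,2])[:,None]
def refine(im,px):
    g=cv2.cvtColor(im,cv2.COLOR_BGR2GRAY)
    return cv2.cornerSubPix(g,np.float32(px).reshape(-1,1,2),(4,4),(-1,-1),(3,50,.01)).reshape(-1,2)
def tri(a,b):
    Ka,Wa=P("top");Kb,Wb=P("scene")
    X=cv2.triangulatePoints(Ka@Wa[:3],Kb@Wb[:3],np.float64(a).T,np.float64(b).T); return (X[:3]/X[3]).T
E
python3 - <<'E'
from h import *
np.set_printoptions(precision=4,suppress=True)
t=cv2.imread("pics/top0.png");s=cv2.imread("pics/scene0.png")
# order: far-left, far-right, near-right, near-left (top image)
mt=refine(t,[(415,220),(481,225),(477,314),(409,309)])
ms=refine(s,[(240,208),(206,181),(269,151),(300,179)])
bt=refine(t,[(285,188),(448,187),(452,331),(285,331)])
bs=refine(s,[(303,283),(195,222),(290,163),(395,231)])
print(mt,ms,bt,bs)
X=tri(mt,ms);B=tri(bt,bs);print("mould",X);print("block",B)
X=onplane("top",mt,.068);B=onplane("top",bt,.05)
for Y in(X,B): print(Y,[np.linalg.norm(Y[i]-Y[i-1]) for i in range(4)],Y.mean(0))
for Y in (X,B):
  v=(Y[0]-Y[3])+(Y[1]-Y[2]);print(np.degrees(np.arctan2(v[1],v[0])))
print("cutter,twin",onplane("top",[(305,205),(155,185)],.05))
E
```

```text
[[414.6893 218.9873]
 [481.3476 224.1254]
 [476.2273 314.816 ]
 [408.0436 308.9413]] [[240.     208.    ]
 [203.8083 177.8061]
 [267.9633 147.8857]
 [301.4989 178.9497]] [[285.0604 189.2028]
 [448.     187.    ]
 [451.6847 329.2751]
 [284.5957 330.5994]] [[303.122  285.0498]
 [195.     222.    ]
 [290.     163.    ]
 [395.     231.    ]]
mould [[ 0.5767 -0.0372  0.0624]
 [ 0.5723 -0.1566  0.0647]
 [ 0.4125 -0.1464  0.0659]
 [ 0.4191 -0.0316  0.0492]]
block [[ 0.6248  0.1939  0.0726]
 [ 0.6423 -0.1048  0.0237]
 [ 0.3818 -0.1131  0.0277]
 [ 0.3735  0.1882  0.0217]]
[[ 0.5783 -0.0384  0.068 ]
 [ 0.5718 -0.1554  0.068 ]
 [ 0.413  -0.1461  0.068 ]
 [ 0.42   -0.0282  0.068 ]] [np.float64(0.15864001495982), np.float64(0.1171797460482666), np.float64(0.15902284019273755), np.float64(0.11811871871928335)] [ 0.4958 -0.092   0.068 ]
[[ 0.6305  0.1948  0.05  ]
 [ 0.6407 -0.1015  0.05  ]
 [ 0.3853 -0.1086  0.05  ]
 [ 0.3748  0.1878  0.05  ]] [np.float64(0.2558208660866793), np.float64(0.2964482414364392), np.float64(0.25544739668233446), np.float64(0.2966035869510825)] [0.5078 0.0431 0.05  ]
-3.5246083156688854
1.5857128550796744
cutter,twin [[0.6021 0.1575 0.05  ]
 [0.6334 0.4353 0.05  ]]
```

The measured sizes and heights agree with the text: the board is 159×117 mm with its top at about 66 mm, and the overhang is about 44 mm.

The plan:
1. Approach from the right with the tool tilted 35° down, so the gripper's body clears the table.
2. Lift the overhanging edge on the lower finger, then grip it.
3. Raise the board, roll the wrist 180° and set it back down in the same place.
4. Ease it down and push it inward.

First I'll check reachability.

```bash
cat >> h.py <<'E'
a=np.radians(35.); yw=np.radians(-3.5)
C=np.array([.4958,-.092,.059]); ex=np.array([np.cos(yw),np.sin(yw),0]); ey=np.array([-np.sin(yw),np.cos(yw),0]); ez=np.array([0,0,1.])
def ori(s,a=a):
    y=np.cos(a)*ey-np.sin(a)*ez; x=s*(np.sin(a)*ey+np.cos(a)*ez); return np.c_[x,y,np.cross(x,y)]
def tcp(v,z,a=a):  # grasp point at C+v*ey (board frame y), height z -> TCP
    p=C+v*ey; p[2]=z; return p+.019*(np.cos(a)*ey-np.sin(a)*ez)
PIV=.0575
IN=(PIV-.095,.065); UP=(PIV-.0726,.112)
E
python3 - <<'E'
from h import *
np.set_printoptions(precision=1,suppress=True)
for s in(1,-1):
  for n,w in dict(far=(-.22,.14),pre=(-.14,.065),IN=IN,UP=UP,high=(-.05,.25)).items():
    print(s,n,tcp(*w),ctrl.ik(tcp(*w),ori(s)))
D=np.c_[ex,-ez,np.cross(ex,-ez)]
for q in(D,np.c_[-ex,-ez,np.cross(-ex,-ez)]): print(ctrl.ik(C-.1*ey,q))
E
```

```text
1 far [ 0.5 -0.3  0.1] [ -57.2   52.    64.    31.1  110.  -145.5]
1 pre [ 0.5 -0.2  0.1] [ -53.3   53.8   75.3   32.2   97.1 -149.7]
1 IN [ 0.5 -0.1  0.1] [ -47.4   50.5   86.4   36.2   88.2 -150.5]
1 UP [ 0.5 -0.1  0.1] [ -45.9   45.8   88.1   37.2   90.  -147.8]
1 high [ 0.5 -0.1  0.2] [ -48.2   36.4   80.3   37.1  104.9 -138.8]
-1 far [ 0.5 -0.3  0.1] [-57.2  52.   64.   31.1 110.   34.5]
-1 pre [ 0.5 -0.2  0.1] [-53.3  53.8  75.3  32.2  97.1  30.3]
-1 IN [ 0.5 -0.1  0.1] [-47.4  50.5  86.4  36.2  88.2  29.5]
-1 UP [ 0.5 -0.1  0.1] [-45.9  45.8  88.1  37.2  90.   32.2]
-1 high [ 0.5 -0.1  0.2] [-48.2  36.4  80.3  37.1 104.9  41.2]
[-27.9  29.7  98.9  -0.   51.4 -24.4]
[-27.9  29.7  98.9  -0.   51.4 155.6]
```

```bash
python3 - <<'E'
from h import *
print(onplane("top",np.float64([(630,305),(600,110)]),.05))
ctrl.movej([67,12,77,0,75,-5]); ctrl.movej([-57,25,64,31,110,34.5])
ctrl.goto(tcp(-.15,.14),ori(-1)); ctrl.command_gripper(.6)
ctrl.move_l(tcp(-.13,.067),.15)
r=ctrl.move_l(tcp(IN[0],.067),.08,contact_N=4)
print(r,ctrl.current_tool_pos(),tcp(IN[0],.067),ctrl.current_contact_force(),ctrl.current_t())
cv2.imwrite("pics/a.png",np.vstack([ctrl.read_camera("scene")[60:330,100:500],ctrl.read_camera("top")[130:400,200:600]]))
E
```

```text
[[ 0.43631807 -0.4208972   0.05      ]
 [ 0.78887323 -0.37692454  0.05      ]]
False [ 0.49457183 -0.11437124  0.05601952] [ 0.49446083 -0.1138952   0.05610205] [-0.80583308 -1.04696357 -0.40305182] 7.8667
```

View pics/a.png

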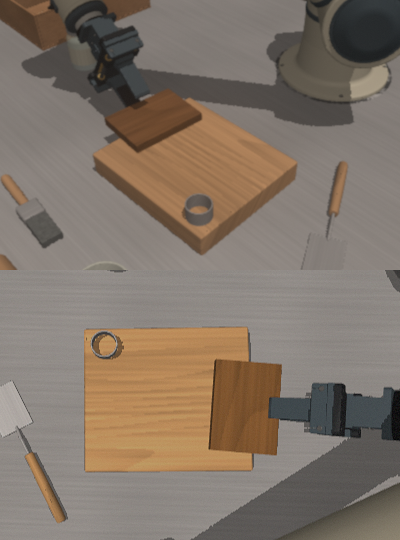

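```bash
python3 - <<'E'
from h import *
print(onplane("top",np.float64([(468,268)]),.08),ctrl.current_grip_width(),ctrl.current_eef_rot())
im=np.hstack([cv2.resize(ctrl.read_camera("scene")[60:220,180:340],None,fx=2.5,fy=2.5,interpolation=2),cv2.resize(ctrl.read_camera("top")[190:350,400:560],None,fx=2.5,fy=2.5,interpolation=2)])
cv2.imwrite("pics/b.png",im)
E
```

```text
[[ 0.49344765 -0.12838734  0.08      ]] 0.5969736148929758 [[-3.51042822e-02  5.04567825e-02  9.98109114e-01]
 [-5.72685034e-01  8.17467855e-01 -6.14667214e-02]
 [-8.19023529e-01 -5.73759897e-01  1.99221914e-04]]
```

View pics/b.png

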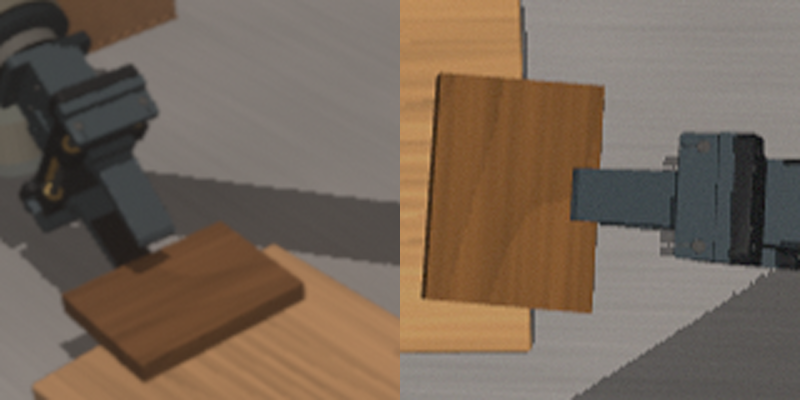

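The upper fingertip sits about 25 mm further back than nominal, because the fingers retract as they open, so the overlap is small. I'll advance along the tool axis, lift in stages while closing, then grip.

```bash
python3 - <<'E'
from h import *
y=ori(-1)[:,1]; f=lambda:np.round(ctrl.current_contact_force(),1)
p=ctrl.current_tool_pos()+.020*y
print(ctrl.move_l(p,.06,contact_N=5),f())
d=.006*y
p0=ctrl.current_tool_pos(); p1=tcp(*UP)+d
m=p0+(p1-p0)*.5+np.array([0,0,.006])
print(ctrl.move_l(m,.06,contact_N=12),f()); 
ctrl.command_gripper(.45); print(f())
print(ctrl.move_l(p1,.05,contact_N=12),f(),ctrl.current_tool_pos(),p1)
cv2.imwrite("pics/c.png",np.hstack([cv2.resize(ctrl.read_camera("scene")[60:220,180:340],None,fx=2.5,fy=2.5,interpolation=2),cv2.resize(ctrl.read_camera("top")[190:350,400:560],None,fx=2.5,fy=2.5,interpolation=2)]))
print(ctrl.current_t())
E
```

```text
False [-0.4  0.   0.3]
False [ 0.6 -1.1 -0.5]
[ 0.1 -2.6 -1.2]
False [-0.6 -2.1 -0.2] [ 0.49624479 -0.08677475  0.09782147] [ 0.49612837 -0.08663123  0.09766059]
10.35
```

View pics/c.png

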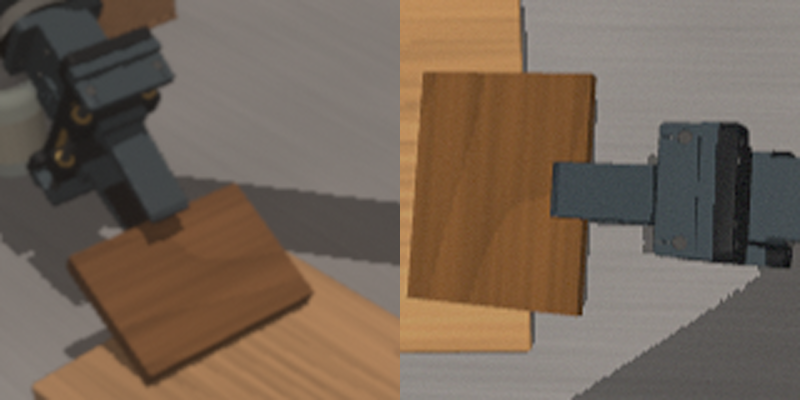

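The board is tilted on the lower finger, its inner edge on the block, and it slid about 10 mm inward. I'll advance 8 mm and grip.

```bash
python3 - <<'E'
from h import *
y=ori(-1)[:,1]; f=lambda:np.round(ctrl.current_contact_force(),1)
ctrl.move_l(ctrl.current_tool_pos()+.008*ey,.05,contact_N=8)
ctrl.command_gripper(.0); print(f(),"w mm",ctrl.current_grip_width()*91, ctrl.current_wrist_torque())
print(ctrl.move_l(ctrl.current_tool_pos()+[0,0,.04],.06),f())
cv2.imwrite("pics/d.png",np.hstack([cv2.resize(ctrl.read_camera("scene")[60:220,180:340],None,fx=2.5,fy=2.5,interpolation=2),cv2.resize(ctrl.read_camera("top")[190:350,400:560],None,fx=2.5,fy=2.5,interpolation=2)]))
print(ctrl.current_t(),ctrl.current_tool_pos(),ctrl.current_q())
E
```

```text
[-0.5  0.4 -3.1] w mm 17.788596710335423 [-1.09186555  0.22480336  0.06319602]
False [-0.1 -0.3 -3.8]
12.0583 [ 0.49658282 -0.0788399   0.13712159] [-44.9882441   42.31568261  88.51390288  37.87609403  92.06499987
  34.57655087]
```

View pics/d.png

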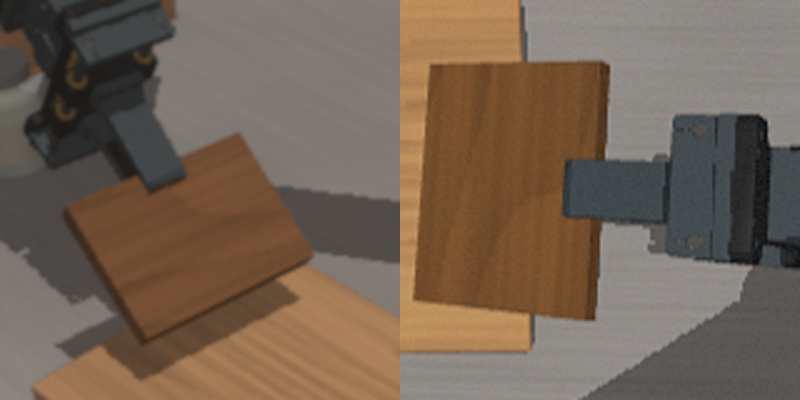

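It is gripped firmly, 17.8 mm across the jaws. Next: raise, roll 180°, and lower until contact about 18 mm further out, so that there is overhang left to back out from.

```bash
python3 - <<'E'
from h import *
f=lambda:np.round(ctrl.current_contact_force(),1)
p=ctrl.current_tool_pos()-.018*ey
h=p.copy();h[2]=.25; ctrl.move_l(h,.12)
q=np.array(ctrl.current_q()); q[5]-=180; ctrl.movej(q); print(q,f(),ctrl.current_grip_width()*91,np.abs(ctrl.current_eef_rot()-ori(1)).max())
l=h.copy();l[2]=.130; ctrl.move_l(l,.12); ctrl.sleep(.2)
l[2]=.085; print(ctrl.move_l(l,.03,contact_N=3),f(),ctrl.current_tool_pos(),ctrl.current_t())
cv2.imwrite("pics/e.png",np.hstack([cv2.resize(ctrl.read_camera("scene")[60:220,180:340],None,fx=2.5,fy=2.5,interpolation=2),cv2.resize(ctrl.read_camera("top")[190:350,400:560],None,fx=2.5,fy=2.5,interpolation=2)]))
E
```

```text
[ -46.21594948   34.39253905   82.59569159   38.25574606  103.63651771
 -137.61400864] [ 0.7  1.  -3.8] 17.72770756744623 0.001432908354087869
True [ 1.2 -1.5  3.1] [ 0.49541791 -0.09672424  0.09366489] 18.3583
```

View pics/e.png

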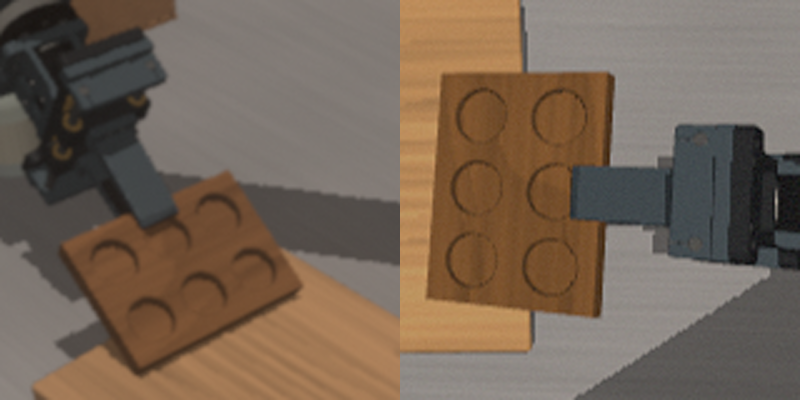

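Pockets are up and the inner edge is on the block, about where it was at the start. Now I'll open in small steps and lower, so the board rides down on the lower finger.

```bash
python3 - <<'E'
from h import *
f=lambda:np.round(ctrl.current_contact_force(),1)
p=ctrl.current_tool_pos(); e=p-.007*ey; e[2]=.0446
for g in(.23,.26,.30,.35,.40,.45): ctrl.command_gripper(g)
print(f(),ctrl.current_tool_pos())
m=p+(e-p)*.5; print(ctrl.move_l(m,.04,contact_N=8),f())
for g in(.5,.55,.6): ctrl.command_gripper(g)
print(ctrl.move_l(e,.04,contact_N=8),f(),ctrl.current_tool_pos(),ctrl.current_t())
cv2.imwrite("pics/f.png",np.hstack([cv2.resize(ctrl.read_camera("scene")[60:220,180:340],None,fx=2.5,fy=2.5,interpolation=2),cv2.resize(ctrl.read_camera("top")[190:350,400:560],None,fx=2.5,fy=2.5,interpolation=2)]))
E
```

```text
[-0.7  0.8 -1.7] [ 0.49525472 -0.09677996  0.09348388]
False [-0.  -0.5 -0.7]
False [ 0.2 -0.7  0.4] [ 0.49495414 -0.10360833  0.04469151] 22.675
```

View pics/f.png

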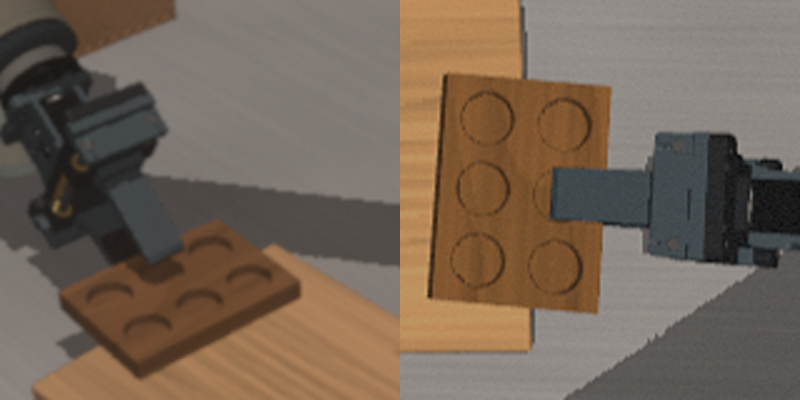

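The board lies flat on the block with the force near zero. I'll withdraw along the tool axis, then measure the board from the top camera.

```bash
python3 - <<'E'
from h import *
f=lambda:np.round(ctrl.current_contact_force(),1)
y=ori(1)[:,1]
ctrl.command_gripper(.65)
p=ctrl.current_tool_pos(); print(ctrl.move_l(p-.10*y,.08,contact_N=4),f())
D=np.c_[-ex,-ez,np.cross(-ex,-ez)]
ctrl.goto(np.r_[(C-.13*ey)[:2],.15],D); ctrl.command_gripper(0)
t=ctrl.read_camera("top");cv2.imwrite("pics/g.png",t[130:400,200:600])
m=refine(t,[(417.5,220),(484,225),(479,315),(412,309)])
X=onplane("top",m,.068);print(m,X,X.mean(0),[np.linalg.norm(X[i]-X[i-1]) for i in range(4)]);v=X[0]-X[3]+X[1]-X[2];print(np.degrees(np.arctan2(v[1],v[0])),ctrl.current_t(),ctrl.current_q())
E
```

```text
False [-0.2 -0.1  0.3]
[[417.2841  219.08244]
 [484.25085 224.46173]
 [478.4099  315.24338]
 [410.5089  308.9019 ]] [[ 0.57822145 -0.04298617  0.068     ]
 [ 0.57127444 -0.16048481  0.068     ]
 [ 0.41237321 -0.14986176  0.068     ]
 [ 0.42016196 -0.03247002  0.068     ]] [ 0.49550777 -0.09645069  0.068     ] [np.float64(0.1584089436358932), np.float64(0.11770382284761138), np.float64(0.15925592768196148), np.float64(0.11764984209608033)]
-3.8156017290308455 30.0 [-3.08312119e+01  2.32315216e+01  9.20638222e+01  6.23247363e-04
  6.47035431e+01  1.52671271e+02]
```

View pics/g.png

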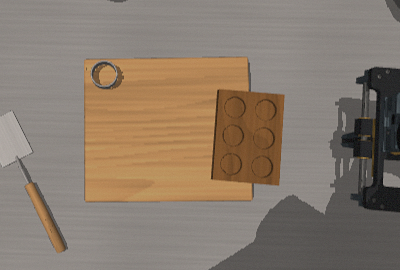

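```bash
python3 - <<'E'
from h import *
f=lambda:np.round(ctrl.current_contact_force(),1)
c=np.array([.4955,-.0965,.057])
ctrl.move_l(np.r_[(c-.0985*ey)[:2],.10],.15); ctrl.move_l(c-.0985*ey,.1)
print(ctrl.move_l(c+.0015*ey,.05,contact_N=15),f(),ctrl.current_tool_pos())
ctrl.move_l(c-.04*ey,.1); ctrl.move_l(c-.12*ey+[0,0,.12],.2)
t=ctrl.read_camera("top");s=ctrl.read_camera("scene")
cv2.imwrite("pics/h.png",np.hstack([t[130:400,200:600],s[60:330,100:500]]));cv2.imwrite("pics/t_full.png",t);print(ctrl.current_t())
E
```

```text
False [-0.2 -0.5 -0.4] [ 0.49562199 -0.09514861  0.05699006]
34.8
```

View pics/h.png

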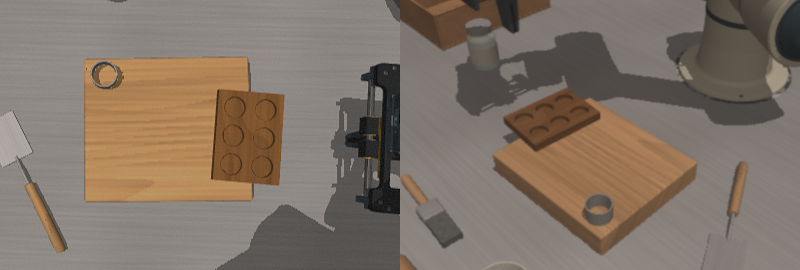

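No force and no motion: the fingers passed above the board, so the tips must sit higher than I assumed. I'll check the gripper width and touch the table here to find the true tip height.

```bash
python3 - <<'E'
from h import *
print(ctrl.current_grip_width(),ctrl.current_t())
p=np.array(ctrl.current_tool_pos()); print(p)
p[2]=.035; ctrl.move_l(p,.2); ctrl.sleep(.1); p[2]=-.03
try: print(ctrl.move_l(p,.04,contact_N=5))
except Exception as e: print(e); p[2]=-.005; print(ctrl.move_l(p,.04,contact_N=5))
print(ctrl.current_tool_pos(),ctrl.current_contact_force(),ctrl.current_t())
E
```

```text
0.00772108477785584 34.8
[ 0.48758205 -0.21523053  0.17589453]
False
[ 0.48769975 -0.21530663 -0.02980757] [ 0.04223766  0.49625337 -1.26493916] 37.5333
```

```bash
python3 - <<'E'
from h import *
p=np.array(ctrl.current_tool_pos()); p[2]=-.06
try: print(ctrl.move_l(p,.03,contact_N=4))
except Exception as e: print(e)
print(ctrl.current_tool_pos(),ctrl.current_contact_force(),ctrl.current_t())
cv2.imwrite("pics/i.png",np.hstack([ctrl.read_camera("scene")[20:320,100:440],cv2.resize(ctrl.read_camera("wrist"),(400,300))]))
E
```

```text
True
[ 0.48776887 -0.2153412  -0.03121662] [-0.64125732  0.01277435  8.43428448] 37.825
```

View pics/i.png

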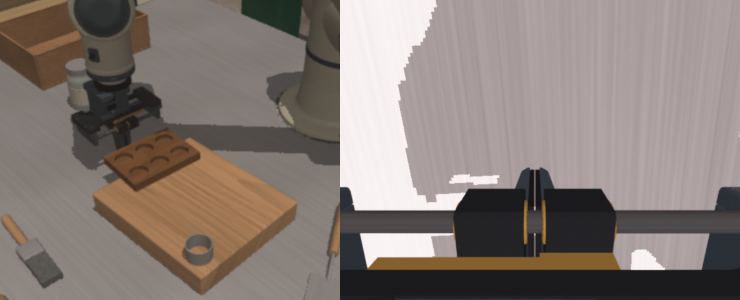

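The shut tips meet the table at TCP z = −31 mm, so they are 31 mm behind the stated TCP. I'll redo the push with that correction, tips at about 57 mm.

```bash
python3 - <<'E'
from h import *
f=lambda:np.round(ctrl.current_contact_force(),1)
c=np.array([.4955,-.0965,.026])
ctrl.move_l(c-.12*ey,.15); ctrl.move_l(c-.085*ey,.1)
print(ctrl.move_l(c+.0015*ey,.05,contact_N=15),f(),ctrl.current_tool_pos())
ctrl.move_l(c-.04*ey,.1); ctrl.move_l(c-.12*ey+[0,0,.15],.2)
t=ctrl.read_camera("top");s=ctrl.read_camera("scene")
cv2.imwrite("pics/j.png",np.hstack([t[130:400,200:600],s[60:330,100:500]]));cv2.imwrite("pics/t_full.png",t);print(ctrl.current_t())
E
```

```text
False [ 0.   0.6 -0.3] [ 0.49547533 -0.09501051  0.02595631]
42.5083
```

View pics/j.png

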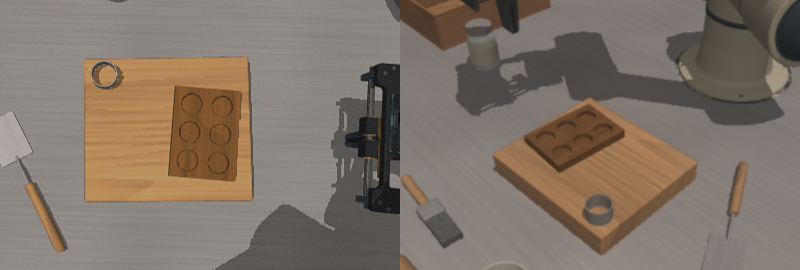

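```bash
python3 - <<'E'
from h import *
t=cv2.imread("pics/t_full.png")
X=onplane("top",refine(t,[(375,216),(442,221),(436,311),(368,306)]),.068)[:,:2]
w=np.radians(1.8);R=np.array([[np.cos(w),np.sin(w)],[-np.sin(w),np.cos(w)]])
print((X-[.508,.043])@R.T); print(ctrl.current_contact_force())
ctrl.sign_off()
E
```

```text
[[ 0.07472894 -0.01277249]
 [ 0.06227926 -0.13058046]
 [-0.09362103 -0.11467431]
 [-0.0840329   0.00213574]]
[ 0.12819631 -0.30249815  0.4280425 ]
the job is handed in; nothing more can be done
```

The board is turned over: it lies flat on the block with its pockets up, released. The job was handed in at about 42.5 s of the 51 s allowed; no verdict was reported.

I lifted the overhanging edge on the lower finger with the tool tilted 35°, then gripped and raised the board. I rolled the wrist 180°, set the inner edge back on the block and eased the board down as the jaws opened. Finally I pushed it inward with shut fingers.

**Last checks:**
- **Position:** the measured corners in the block's frame run from x = −94 to 75 mm and y = −131 to 2 mm. That is about 19 mm inside the nearest edge.
- **Flatness:** the board looks flat in both camera views. I did not measure its height again after the flip.
- **Robot clear:** the gripper is well away from the board, and the force reading is near zero.
- **Cutter and twin:** the cutter shows at the same pixels as before. The twin was outside my later crops, but the arm stayed away from it after its first move.

**What disagreed:**
- **Fingertip position:** the shut fingertips touched the table 31 mm behind the stated TCP. Because of this, the first push passed above the board without touching it. I corrected the height and repeated the push.
- **Inward slide:** the board slid about 10 mm inward during the lift, which did no harm.

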